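# Stand the sample tube in the balance's tube cup

### The job

Weigh the blue-capped sample tube: take it off the sloped rest and stand it upright, cap up, in the black cup on the balance's pan, its foot all the way down on the cup's floor. Lower it in gently rather than letting it drop, then let go. Leave the orange-capped tube lying in the rest and do not disturb the bottle, slide box and beaker.

Things in the scene. Friction and masses are not known exactly. Their poses are not given: they have to be found in the camera images.
- tube_blue: The tube to weigh: frosted white flat-footed round tube, 115 mm long, body 28 mm in diameter and 95 mm long, then a blue cap 34 mm in diameter and 20 mm long. 35 to 70 g. Origin: centre of the flat foot; its z axis runs along the tube towards the cap. It starts in one of the two places of the rest, sloping 30 degrees, cap end high.
- tube_orange: An equal tube with an orange cap, in the other place of the rest (the axes of the two are 90 mm apart). Leave it there. Same origin and axes.
- rest: Fixed grey sloped rest, 113 (x) by 170 mm (y), 68 mm tall at its high -x edge. Origin: centre of the underside, z up. Deck slopes 30 degrees, low at +x. Two places, at y = +45 and -45 mm: thin rods on a 16 mm wide web carry the tube's axis 32 mm off the deck; a 34 mm wide stop holds its foot, whose centre is at x = 61, z = 41 mm; the cap overhangs the high end.
- balance: Fixed white laboratory balance, 210 mm (x) by 170 mm (y), body 50 mm high, display strip to 63 mm high along its front (-x) edge. Origin: on the bench straight under the axis of the cup; z up; the body reaches from x = -125 to +85 mm. A round steel pan (124 mm across, top 62 mm above the bench) carries the fixed black tube cup.
- cup_floor (a point): Centre of the inner floor of the black tube cup, 67 mm above the bench. The bore is 36 mm in diameter up to 31 mm above this floor, then flares to 46 mm at the rim; wall 4 mm. z up.
- cup_rim (a point): Centre of the cup's mouth, 45 mm above its inner floor, 112 mm above the bench; outside 54 mm in diameter.
- reagent: Bystander: amber bottle with a blue cap, 66 mm in diameter, 150 mm tall. Origin: centre of the underside.
- slide_box: Bystander: flat yellow slide box, 77 by 122 mm, 36 mm tall. Origin: centre of the underside.
- beaker: Bystander: glass beaker, 68 mm in diameter, 85 mm tall. Origin: centre of the underside.

How it is judged:
At the end, for the whole second after the job is handed in: The blue-capped tube stands at rest in the cup, cap up, within 0.2 rad of upright, its foot within 6 mm of the cup's floor in height and within 10 mm of its centre; the orange-capped tube is within 20 mm and the bystanders within 30 mm of where they were (horizontal distance between tube_blue and cup_floor below 0.01 m and z of tube_blue in the frame of cup_floor between -0.006 and 0.006 m and angle between tube_blue's own z axis and vertical below 0.2 rad and linear speed of tube_blue below 0.03 m/s and distance of tube_orange from where it was at the start of the episode below 0.02 m and distance of each of reagent, slide_box, beaker from where it was at the start of the episode below 0.03 m); the robot touches nothing.
It fails at once if the tube is dropped into the cup (moving faster than 0.6 m/s inside it) (horizontal distance between tube_blue and cup_floor below 0.03 m and z of tube_blue in the frame of cup_floor below 0.045 m and linear speed of tube_blue above 0.6 m/s).
It fails at once if the orange-capped tube is moved more than 20 mm (distance of tube_orange from where it was at the start of the episode above 0.02 m).
It fails at once if the bottle, slide box or beaker is moved more than 30 mm (distance of any of reagent, slide_box, beaker from where it was at the start of the episode above 0.03 m).
It also fails if it takes over 48 s, if anything falls off the work surface, if the arm or the gripper's body presses on something with over 40 N, if the wrist force passes 120 N, or if a joint passes its speed limit or range.

### The arm

A 6-joint arm with a two-finger parallel gripper is mounted at the origin on the work surface. World frame = base frame: x ahead of the robot, y to its left, z up, the work surface at z = 0. Lengths are in m, angles in rad, forces in N, time in s.
With the tool pointing down it reaches from about 0.325 to 0.775 m from the base axis. Payload 9.3 kg.
Tool frame: the origin (TCP) lies midway between the tips of the shut fingers; the grasp point (between the pads) lies 19 mm behind it; z points along the fingers, y is the line along which they close (so a half turn about z gives the same grasp; the last joint's range is limited). The gripper opens to 85 mm and grips with 20 to 120 N. Pads are 22 mm wide; open, the fingers measure 114 mm over their backs; the gripper's body (76 mm by 85 mm) begins 54 mm behind the grasp point. The pads swing forward as they close: fully open they stand 13 mm farther back than shut.
Start: joints at [-1.346, 0.259, 0.021, 1.334, 0, 1.418], TCP at [0.203, -0.511, 0.231] pointing down, gripper open.
Joint ranges: [-3.04, 3.04], [-0.91, 1.82], [-1.04, 1.36], [-1.92, 1.95], [-1.52, 1.45], [-3.14, 3.14]. Speed limits (rad/s): [2.22, 2.22, 2.79, 3.14, 3.14, 3.14].

### API

Orientations are given as a unit quaternion [w, x, y, z].
In Python, from rig import sensors, vision, ticket gives the robot as it stands.
- The arm moves only by the tool drive_tool, never from a script. Its argument "targets" is text: rows parted by semicolons, each of 4 numbers parted by spaces: the shift along the tool's x, y, z in m, then the turn about the tool's z in degrees. A call has exactly 10 rows; each row is the pose to reach, as a shift and turn from the pose commanded when the call began, along the tool's axes at that moment; what a row does not reach only later rows make up. A row lasts 1/10 s, in which the tool goes at most 50 mm and 8.59 degrees, less where a joint would pass 70% of its speed; a pose out of reach is approached as far as the arm can. A call with a gripper value outside its range is refused whole. "fingers" is the opening, from 0 (shut) to 1 (fully open), set as the call begins (left out, the last holds). The fingers move at their own pace and stop on an object; the grip force is fixed at half the most. Time passes only in rows, so rows that repeat a pose let the fingers close, or fill a call up. It gives the time, the measured TCP pose, the force, the opening and the grip force at its end, in the units of the state.
- sensors.read_state(): the state, without advancing time (a new reading comes with each control period).
- vision.camera(name): name is "side" or "top"; returns (picture, depth): 384x512x3 uint8, red, green, blue; 384x512 float32, m along the optical axis (not along the pixel's ray), 0 where there is no reading.
- vision.calibration(name): a dict with "K" (3x3 intrinsics, pixels), "rvec" (rotation vector, rad) and "tvec" (3), from world to camera coordinates, as OpenCV has them. Camera axes: x right, y down, z forward; pixel columns grow to the right and rows downward; lengths in m; the calibration is good to about 2 mm. A picture is of the moment at which its call begins. calibration takes no time and is no camera call.
- ticket.job_done(): hands the job in; it is judged then, once.
Trained networks look in the newest picture that a camera, given by its name, has taken for a name from the list of things; names that differ only in an ending like _2 or _b are one class to them, and where a whole thing is asked for, a point or a joint stands for the part that bears it (a point fixed in the world has none). Each returns a list of dicts, best first, with "conf" (0 to 1); they miss things now and then, are a little off and sometimes report something else, mostly with a low value. They report only what shows in the picture. A call takes as long as a camera call.
- vision.recognise(camera, target): "location" ([row, column] in pixels, amid what is visible of it).
- vision.masks_of(camera, target): "region" (384x512 bool, what is visible of it) and "location" ([row, column] in pixels, amid what is visible of it).
- vision.mark_of(camera, target): "location" ([row, column] in pixels: a listed point, or the origin of a listed thing).
The state is a dict: "time_s": time; "qpos": joint angles; "joint_velocities": joint speeds; "effort": joint torques, N m; "tcp_pos": TCP position; "orientation": TCP orientation; "ft_force": force on the tool from outside, world axes, zero at the start; "moment": the same for the moment, N m; "grip_width": finger opening in m; "grasp_force": force on a finger pad.
Only numpy, scipy, OpenCV 4.12 (cv2) and the standard library are available. Lean on these libraries where they do the work, as an engineer would, in place of code of your own. Each camera call takes 0.05 s, during which the arm holds its last target. There are 200 camera calls.

## Working session

There is one attempt and no reset: what is moved stays moved. The work goes in short steps, Python scripts to look and compute and a tool call to move; the robot and the scene stay as the last step left them, time stands still between calls to the robot, and variables do not carry over. Pictures are saved under pics/ and viewed, at most 10 in all, crops included, and the job is handed in when it is done.

Besides the shell and the picture viewer there is one more tool, called as a command line: name --argument value ..., lists and objects as JSON in quotes. drive_tool: Moves the arm, as the interface text tells. Its arguments: {"type":"object","properties":{"targets":{"type":"string"},"fingers":{"type":"number"}},"required":["targets"]}

```bash
ls; mkdir -p pics
cat > h.py <<'E'
import numpy as np, cv2
from rig import sensors, vision, ticket
def cloud(cam):
    rgb,d=vision.camera(cam); c=vision.calibration(cam); K=np.array(c["K"]); R=cv2.Rodrigues(np.array(c["rvec"],float))[0]; t=np.array(c["tvec"],float).ravel()
    v,u=np.mgrid[0:d.shape[0],0:d.shape[1]]
    P=np.stack([(u-K[0,2])/K[0,0]*d,(v-K[1,2])/K[1,1]*d,d],-1)
    W=(P-t)@R; W[d==0]=np.nan
    return rgb,d,W
E
python3 - <<'E'
from h import *
for cam in ("top","side"):
    rgb,d,W=cloud(cam); cv2.imwrite(f"pics/{cam}0.png",rgb[:,:,::-1])
    np.save(f"/tmp/{cam}.npy",W)
    for n in ["tube_blue","tube_orange","rest","balance","reagent","slide_box","beaker"]:
        for m in vision.masks_of(cam,n)[:2]:
            w=W[m["region"]]; w=w[~np.isnan(w[:,0])]
            print(cam,n,round(m["conf"],2),np.round(m["location"]),len(w),np.round(np.median(w,0),3) if len(w) else '',np.round(np.percentile(w,[2,98],axis=0),3).tolist() if len(w) else '')
    for n in ["cup_floor","cup_rim","tube_blue","tube_orange","rest"]:
        for m in vision.mark_of(cam,n)[:2]:
            r,c=np.round(m["location"]).astype(int); print(cam,"mark",n,round(m["conf"],2),r,c,np.round(W[r,c],3))
s=sensors.read_state();print(s["time_s"],s["tcp_pos"],s["orientation"],s["grip_width"])
E
```

```text
pics
top tube_blue 0.68 [257. 324.] 749 [ 0.532 -0.133  0.086] [[0.487, -0.158, 0.05], [0.592, -0.113, 0.111]]
top tube_orange 0.65 [242. 364.] 811 [ 0.558 -0.218  0.084] [[0.512, -0.245, 0.026], [0.615, -0.198, 0.111]]
top rest 0.56 [252. 343.] 3044 [ 0.537 -0.18   0.041] [[0.476, -0.265, 0.0], [0.605, -0.094, 0.073]]
top balance 0.57 [275. 166.] 8199 [0.48  0.199 0.058] [[0.382, 0.118, 0.036], [0.584, 0.287, 0.109]]
top reagent 0.6 [158. 331.] 1035 [ 0.735 -0.146  0.102] [[0.715, -0.182, 0.007], [0.771, -0.121, 0.151]]
top slide_box 0.63 [161. 243.] 1890 [0.739 0.033 0.036] [[0.704, -0.025, 0.019], [0.778, 0.091, 0.04]]
top beaker 0.94 [152. 165.] 931 [0.756 0.211 0.042] [[0.716, 0.175, 0.0], [0.778, 0.236, 0.086]]
top mark cup_floor 0.58 266 160 [0.503 0.203 0.065]
top mark cup_rim 0.56 266 157 [0.503 0.21  0.062]
top mark cup_rim 0.16 264 166 [0.506 0.184 0.101]
top mark tube_blue 0.79 231 319 [ 0.581 -0.127  0.062]
top mark tube_blue 0.67 265 168 [0.504 0.178 0.11 ]
top mark tube_orange 0.77 217 355 [ 0.612 -0.204  0.057]
top mark rest 0.77 252 342 [ 0.539 -0.179  0.036]
side tu
[... 316 characters left out ...]
ide rest 0.86 [175. 327.] 2089 [ 0.53  -0.127  0.04 ] [[0.475, -0.243, -0.0], [0.599, -0.092, 0.07]]
side balance 0.79 [332. 290.] 14116 [0.484 0.219 0.059] [[0.383, 0.124, 0.027], [0.587, 0.285, 0.11]]
side beaker 0.96 [263. 150.] 1811 [0.753 0.204 0.055] [[0.718, 0.175, 0.005], [0.781, 0.237, 0.086]]
side mark cup_floor 0.76 311 281 [0.508 0.203 0.067]
side mark cup_rim 0.91 296 282 [0.513 0.186 0.08 ]
side mark tube_blue 0.59 170 293 [ 0.609 -0.162 -0.002]
side mark tube_orange 0.86 146 297 [ 0.616 -0.205  0.036]
side mark rest 0.72 170 320 [ 0.54  -0.128  0.055]
1.3 [ 0.20287411 -0.51122286  0.23128593] [ 8.74072812e-06  9.82208423e-01  1.87794071e-01 -7.80680128e-06] 0.08560691754600251
```

View pics/top0.png

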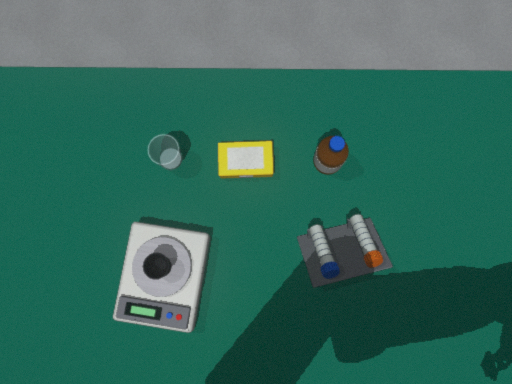

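View pics/side0.png

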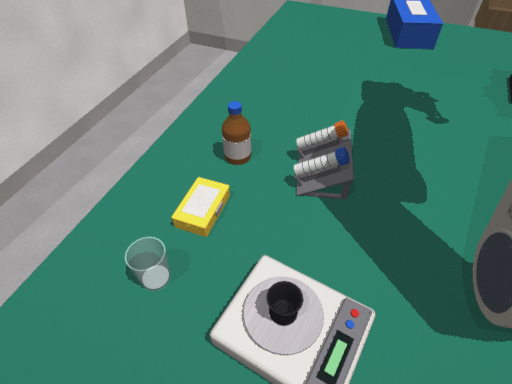

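The top view shows the blue tube at about (245, 323) with its cap at (269, 330). The orange tube is to its right, cap at (258, 374), and the black cup is at (265, 157). The side view agrees. Next I'll fit the rest pose and the cup axis to the depth clouds.

```bash
cat > fit.py <<'E'
from h import *
from scipy.optimize import least_squares
Ws={c:np.load(f"/tmp/{c}.npy").reshape(-1,3) for c in ("top","side")}
def box(W,lo,hi): return W[np.all((W>lo)&(W<hi),1)]
def axis(p,side):
    x,y,a=p; R=np.array([[np.cos(a),-np.sin(a)],[np.sin(a),np.cos(a)]])
    f=np.r_[R@[.061,side*.045]+[x,y],.041]; u=np.r_[R@[-np.cos(np.pi/6),0],.5]
    return f,u
def res(p,W):
    best=None
    for s in (1,-1):
        f,u=axis(p,s); q=W-f; t=q@u; r=np.linalg.norm(q-np.outer(t,u),axis=1)
        e=np.where(t<.095,r-.014,r-.017)+ np.where(t<0,-t,0)+np.where(t>.115,t-.115,0)
        best=e if best is None else np.where(abs(e)<abs(best),e,best)
    return best
if __name__=="__main__":
    for k,W in list(Ws.items())+[("both",np.vstack(list(Ws.values())))]:
        w=box(W,[.45,-.29,.03],[.65,-.07,.13]); p=np.array([.54,-.178,.3])
        for i in range(4):
            ok=abs(res(p,w))<(.02,.01,.005,.004)[i]
            p=least_squares(res,p,args=(w[ok],),loss="soft_l1",f_scale=.002).x
        print(k,np.round(p,4),ok.sum(),"rms",np.std(res(p,w[ok])),[np.round(axis(p,s)[0],4) for s in(1,-1)])
        c=box(W,[.44,.12,.106],[.56,.26,.118])[:,:2]
        g=lambda q:np.maximum(0,abs(np.hypot(*(c-q).T)-.025)-.002)
        q=least_squares(g,c.mean(0),loss="soft_l1",f_scale=.002).x
        print(" cup",np.round(q,4),len(c),np.round([c.min(0),c.max(0)],3).tolist(),np.abs(g(q)).mean())
E
python3 fit.py
```

```text
top [ 0.5414 -0.1797  0.2651] 1446 rms 0.0013794891894462276 [array([ 0.5884, -0.1203,  0.041 ]), array([ 0.612 , -0.2072,  0.041 ])]
 cup [0.5028 0.2013] 218 [[0.477, 0.177], [0.528, 0.228]] 0.0004275031425122178
side [ 0.5424 -0.1809  0.2649] 1541 rms 0.0013132354594538828 [array([ 0.5894, -0.1215,  0.041 ]), array([ 0.613 , -0.2084,  0.041 ])]
 cup [0.5044 0.2028] 406 [[0.479, 0.175], [0.531, 0.227]] 0.00033711045501930577
both [ 0.5418 -0.1805  0.2652] 2992 rms 0.0014275666210730746 [array([ 0.5889, -0.121 ,  0.041 ]), array([ 0.6125, -0.2079,  0.041 ])]
 cup [0.5038 0.2023] 624 [[0.477, 0.175], [0.531, 0.228]] 0.0004251839223179431
```

drive_tool --targets "0.035 -0.018 0 0; 0.075 -0.039 0 1; 0.118 -0.061 0 2; 0.161 -0.084 0 3; 0.204 -0.106 0 4; 0.247 -0.128 0 5; 0.29 -0.151 0 6; 0.333 -0.173 0 6.5; 0.37 -0.193 0 6.5; 0.395 -0.206 0 6.5"

```text
time_s: 2.3
tcp_pos: [0.4954, -0.1716, 0.2314]
orientation: [-0.0, 0.991, 0.133, 0.0]
ft_force: [0.6, -0.5, 0.1]
grip_width: 0.0854
grasp_force: 0.0
```

```bash
cat > go.py <<'E'
import sys; from h import *
from scipy.spatial.transform import Rotation as Ro
s=sensors.read_state(); R=Ro.from_quat(np.roll(s["orientation"],-1)).as_matrix(); p=s["tcp_pos"]
yaw=np.degrees(np.arctan2(R[1,0],R[0,0]))
print("t",round(s["time_s"],2),"tcp",np.round(p,4),"yaw",round(yaw,2),"zax",np.round(R[:,2],3),"w",s["grip_width"],"gf",s["grasp_force"],"F",np.round(s["ft_force"],2))
if len(sys.argv)>3: print("shift",np.round(R.T@(np.array(sys.argv[1:4],float)-p),4))
E
python3 go.py .5254 -.1382 .060
```

```text
t 2.3 tcp [ 0.4954 -0.1716  0.2314] yaw 15.25 zax [ 0.  0. -1.] w 0.0853658363889772 gf 0.0 F [ 0.56 -0.53  0.06]
shift [ 0.0376 -0.0244  0.1714]
```

drive_tool --targets "0.02 -0.013 0.01 0; 0.038 -0.024 0.03 0; 0.038 -0.024 0.055 0; 0.038 -0.024 0.08 0; 0.038 -0.024 0.105 0; 0.038 -0.024 0.13 0; 0.038 -0.024 0.15 0; 0.038 -0.024 0.163 0; 0.038 -0.024 0.17 0; 0.038 -0.024 0.17 0" --fingers 0.8

```text
time_s: 3.3
tcp_pos: [0.5241, -0.1408, 0.0606]
orientation: [-0.0, 0.991, 0.132, -0.001]
ft_force: [-0.3, -0.8, 1.1]
grip_width: 0.0687
grasp_force: 0.0
```

drive_tool --targets "0 0 0 0; 0 0 0 0; 0 0 0 0; 0 0 0 0; 0 0 0 0; 0 0 0 0; 0 0 0 0; 0 0 0 0; 0 0 0 0; 0 0 0 0" --fingers 0.3

```text
time_s: 4.3
tcp_pos: [0.5245, -0.1394, 0.0624]
orientation: [-0.001, 0.991, 0.132, 0.001]
ft_force: [-2.4, 8.8, 10.1]
grip_width: 0.0267
grasp_force: 50.3
```

drive_tool --targets "0 0 -0.004 0; 0 0 -0.012 0; 0 0 -0.025 0; 0 0 -0.045 0; 0 0 -0.065 0; 0 0 -0.085 0; 0 0 -0.1 0; 0 0 -0.11 0; 0 0 -0.115 0; 0 0 -0.115 0" --fingers 0.3

```text
time_s: 5.3
tcp_pos: [0.5246, -0.1411, 0.1768]
orientation: [0.0, 0.991, 0.132, 0.0]
ft_force: [0.1, -0.0, -0.9]
grip_width: 0.0266
grasp_force: 49.8
```

```bash
python3 - <<'E'
from h import *
a,_,W=cloud("top"); b,_,V=cloud("side"); np.save("/tmp/top1.npy",W);np.save("/tmp/side1.npy",V)
k=lambda i,r,c:cv2.resize(i[r-70:r+70,c-70:c+70],(400,400),interpolation=cv2.INTER_CUBIC)
cv2.imwrite("pics/lift.png",np.hstack([k(a,250,330),k(b,140,330)])[:,:,::-1])
E
python3 go.py
```

```text
t 5.4 tcp [ 0.5242 -0.1409  0.1757] yaw 15.15 zax [-0.001  0.    -1.   ] w 0.026532608901418276 gf 49.77845840156078 F [-0.43 -0.69 -0.58]
```

View pics/lift.png

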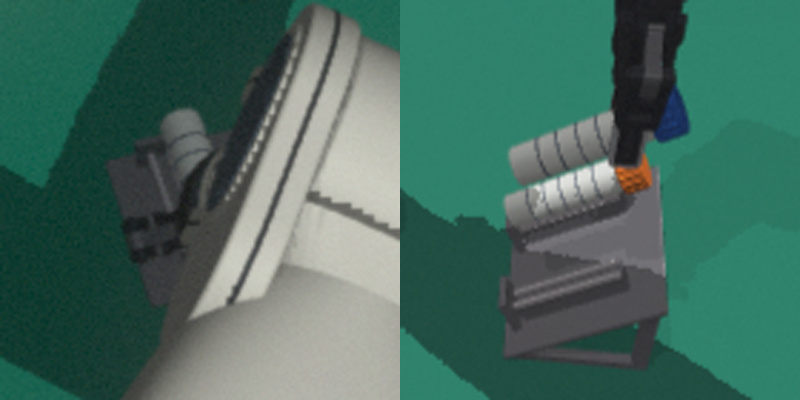

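drive_tool --targets "0.003 -0.02 0 0; 0.007 -0.055 0 0; 0.012 -0.095 0 0; 0.017 -0.135 0 0; 0.021 -0.16 0.01 0; 0.021 -0.171 0.03 0; 0.021 -0.171 0.055 0; 0.021 -0.171 0.075 0; 0.021 -0.171 0.085 0; 0.021 -0.171 0.09 0" --fingers 0.3

```text
time_s: 6.4
tcp_pos: [0.4995, 0.0296, 0.0851]
orientation: [-0.0, 0.991, 0.132, -0.001]
ft_force: [0.2, 0.2, -1.3]
grip_width: 0.027
grasp_force: 49.8
```

drive_tool --targets "0 0 0 0; 0 0 0 0; 0 0 0 0; 0 0 0 0; 0 0 0 0; 0 0 0 0; 0 0 0 0; 0 0 0 0; 0 0 0 0; 0 0 0 0" --fingers 0.32

```text
time_s: 7.4
tcp_pos: [0.5, 0.0296, 0.0863]
orientation: [-0.0, 0.991, 0.132, -0.0]
ft_force: [-0.3, -0.2, -1.0]
grip_width: 0.0274
grasp_force: 19.3
```

```bash
cat > look.py <<'E'
import sys; from h import *
b,_,V=cloud("side"); np.save("/tmp/s.npy",V); s=sensors.read_state(); g=np.array(s["tcp_pos"])+[0,0,.019]
m=vision.masks_of("side","tube_blue")
for q in m[:2]:
    w=V[q["region"]]; w=w[~np.isnan(w[:,0])]; w=w[np.linalg.norm(w-g,axis=1)<.13]
    if len(w)<30: continue
    c=w.mean(0); u=np.linalg.svd(w-c,full_matrices=False)[2][0]; u*=np.sign(u[2])
    print(round(q["conf"],2),len(w),"axis",np.round(u,3),"elev",round(np.degrees(np.arcsin(u[2])),1),"min/max",np.round(w.min(0),3),np.round(w.max(0),3))
if len(sys.argv)>1:
    c=vision.calibration("side"); uv=cv2.projectPoints(g[None],np.array(c["rvec"],float),np.array(c["tvec"],float),np.array(c["K"],float),None)[0].ravel().astype(int)
    r,k=np.clip(uv[1],75,309),np.clip(uv[0],75,437); cv2.imwrite(sys.argv[1],cv2.resize(b[r-75:r+75,k-75:k+75],(500,500),interpolation=cv2.INTER_CUBIC)[:,:,::-1])
E
python3 look.py pics/l2.png; python3 go.py
```

```text
0.79 635 axis [-0.859 -0.23   0.457] elev 27.2 min/max [0.464 0.008 0.068] [0.572 0.06  0.136]
t 7.5 tcp [0.5    0.0296 0.0862] yaw 15.15 zax [-0.  0. -1.] w 0.027315457963690757 gf 19.255103152245283 F [ 0.45  0.02 -0.14]
```

View pics/l2.png

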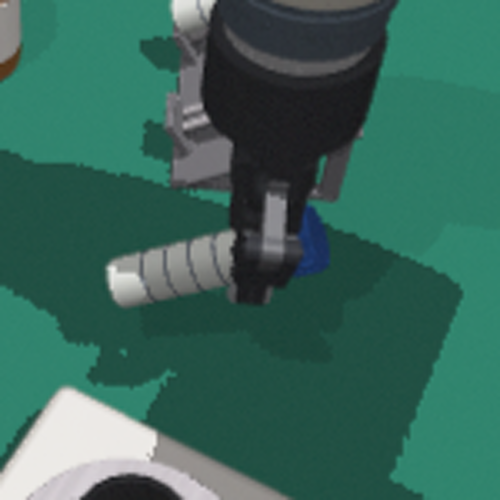

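The tube is still held at about 30° (crop 270, 170), and the pad force follows the commanded opening. I'll loosen a little more so it can swing under gravity.

drive_tool --targets "0 0 0 0; 0 0 0 0; 0 0 0 0; 0 0 0 0; 0 0 0 0; 0 0 0 0; 0 0 0 0; 0 0 0 0; 0 0 0 0; 0 0 0 0" --fingers 0.329

```text
time_s: 8.5
tcp_pos: [0.5, 0.0296, 0.0863]
orientation: [-0.0, 0.991, 0.132, 0.0]
ft_force: [0.1, 0.5, -0.3]
grip_width: 0.0281
grasp_force: 0.0
```

```bash
python3 look.py; python3 go.py
```

```text
0.93 957 axis [-0.964 -0.264  0.031] elev 1.8 min/max [ 0.438 -0.018 -0.002] [0.553 0.055 0.036]
t 8.6 tcp [0.5    0.0296 0.0863] yaw 15.15 zax [ 0.  0. -1.] w 0.028148429091602267 gf 0.0 F [-0.29 -0.49 -0.39]
```

The tube slipped out and lies on the open bench with its cap towards -x. I'll locate it and re-grip by the cap, where gravity has much more leverage to swing it.

```bash
cat > find.py <<'E'
from h import *
from scipy.optimize import least_squares
rgb,_,V=cloud("side"); W=V.reshape(-1,3); C=rgb.reshape(-1,3).astype(int)
m=vision.masks_of("side","tube_blue")[0]; r=m["region"].ravel()&~np.isnan(W[:,0]); w=W[r]; c=C[r]; ok=w[:,2]>.004; w=w[ok];c=c[ok]
blue=(c[:,2]>c[:,0]+40); b=w[blue].mean(0); o=w[~blue].mean(0); d=b-o
def res(p):
    f=np.array([p[0],p[1],.014]); u=np.array([np.cos(p[2]),np.sin(p[2]),.026]);u/=np.linalg.norm(u); q=w-f;t=q@u; r=np.linalg.norm(q-np.outer(t,u),axis=1)
    return np.where(t<.095,r-.014,r-.017)+np.maximum(0,-t)+np.maximum(0,t-.115)
a=np.arctan2(d[1],d[0]); p=least_squares(res,[*(b[:2]-.1*d[:2]/np.linalg.norm(d[:2])),a],loss="soft_l1",f_scale=.002).x
print("foot",np.round(p[:2],4),"dir deg",round(np.degrees(p[2]),2),"rms",np.std(res(p)),"blue",blue.sum())
for s in (.08,.105): print(s,np.round(p[:2]+s*np.array([np.cos(p[2]),np.sin(p[2])]),4))
E
python3 find.py; python3 find.py|head -1
```

```text
foot [0.5512 0.0418] dir deg -165.38 rms 0.0010706356280225863 blue 203
0.08 [0.4738 0.0216]
0.105 [0.4496 0.0153]
foot [0.552  0.0416] dir deg -165.67 rms 0.0009778161921938867 blue 189
```

drive_tool --targets "-0.02 0 0 0.6; -0.04 0.001 0 0.6; -0.053 0.001 0.005 0.6; -0.053 0.001 0.015 0.6; -0.053 0.001 0.03 0.6; -0.053 0.001 0.045 0.6; -0.053 0.001 0.06 0.6; -0.053 0.001 0.07 0.6; -0.053 0.001 0.077 0.6; -0.053 0.001 0.08 0.6" --fingers 0.7

```text
time_s: 9.8
tcp_pos: [0.4492, 0.0149, 0.0056]
orientation: [-0.0, 0.992, 0.127, -0.0]
ft_force: [1.1, 0.3, -0.6]
grip_width: 0.0595
grasp_force: 0.0
```

drive_tool --targets "0 0 0 0; 0 0 0 0; 0 0 0 0; 0 0 0 0; 0 0 0 0; 0 0 0 0; 0 0 0 0; 0 0 0 0; 0 0 0 0; 0 0 0 0" --fingers 0.38

```text
time_s: 10.8
tcp_pos: [0.4494, 0.0148, 0.0065]
orientation: [0.0, 0.992, 0.127, 0.0]
ft_force: [-0.2, 0.8, 6.2]
grip_width: 0.0331
grasp_force: 26.5
```

drive_tool --targets "0 0 -0.003 0; 0 0 -0.01 0; 0 0 -0.02 0; 0 0 -0.035 0; 0 0 -0.05 0; 0 0 -0.065 0; 0 0 -0.08 0; 0 0 -0.095 0; 0 0 -0.105 0; 0 0 -0.11 0" --fingers 0.38

```text
time_s: 11.8
tcp_pos: [0.4494, 0.0147, 0.1175]
orientation: [0.0, 0.992, 0.127, 0.001]
ft_force: [0.1, -0.4, -0.9]
grip_width: 0.0332
grasp_force: 26.2
```

```bash
python3 look.py; python3 go.py
```

```text
0.72 926 axis [-0.965 -0.258  0.038] elev 2.2 min/max [0.457 0.009 0.114] [0.554 0.056 0.146]
t 11.9 tcp [0.4494 0.0148 0.1169] yaw 14.55 zax [ 0.001 -0.    -1.   ] w 0.032974894692240256 gf 26.178302764892578 F [ 0.48 -0.67 -0.95]
```

drive_tool --targets "0 0 0 0; 0 0 0 0; 0 0 0 0; 0 0 0 0; 0 0 0 0; 0 0 0 0; 0 0 0 0; 0 0 0 0; 0 0 0 0; 0 0 0 0" --fingers 0.388

```text
time_s: 12.9
tcp_pos: [0.4491, 0.0148, 0.1163]
orientation: [0.0, 0.992, 0.127, 0.0]
ft_force: [0.7, -0.1, 0.3]
grip_width: 0.0332
grasp_force: 19.4
```

```bash
python3 look.py; python3 go.py
```

```text
0.75 965 axis [-0.959 -0.278  0.052] elev 3.0 min/max [0.456 0.003 0.113] [0.552 0.055 0.164]
t 13.0 tcp [0.4491 0.0148 0.1163] yaw 14.55 zax [ 0. -0. -1.] w 0.03312891478306068 gf 19.395760595798492 F [ 0.36 -0.06 -0.7 ]
```

drive_tool --targets "0 0 0 0; 0 0 0 0; 0 0 0 0; 0 0 0 0; 0 0 0 0; 0 0 0 0; 0 0 0 0; 0 0 0 0; 0 0 0 0; 0 0 0 0" --fingers 0.393

```text
time_s: 14.0
tcp_pos: [0.4491, 0.0148, 0.1163]
orientation: [-0.0, 0.992, 0.127, -0.0]
ft_force: [0.0, -0.0, -1.7]
grip_width: 0.0337
grasp_force: 9.0
```

```bash
python3 look.py; python3 go.py
```

```text
0.78 926 axis [-0.965 -0.259  0.045] elev 2.6 min/max [0.457 0.012 0.114] [0.551 0.055 0.144]
t 14.1 tcp [0.4491 0.0148 0.1163] yaw 14.54 zax [-0. -0. -1.] w 0.03339415738953733 gf 8.972091972827911 F [-0.97  1.61 -0.55]
```

drive_tool --targets "0 0 0 0; 0 0 0 0; 0 0 0 0; 0 0 0 0; 0 0 0 0; 0 0 0 0; 0 0 0 0; 0 0 0 0; 0 0 0 0; 0 0 0 0" --fingers 0.3958

```text
time_s: 15.1
tcp_pos: [0.4492, 0.0148, 0.1163]
orientation: [-0.0, 0.992, 0.127, 0.0]
ft_force: [0.1, -0.1, -0.8]
grip_width: 0.0337
grasp_force: 3.4
```

```bash
python3 look.py; python3 go.py
```

```text
t 15.2 tcp [0.4491 0.0148 0.1163] yaw 14.55 zax [-0.  0. -1.] w 0.034077062796336675 gf 3.3594711497426033 F [0.89 0.39 0.27]
```

No mask was near the gripper, so I'll look at the picture.

```bash
python3 look.py pics/l3.png
```

```text
0.91 980 axis [-0.962 -0.259  0.086] elev 4.9 min/max [0.455 0.005 0.11 ] [0.553 0.055 0.164]
```

View pics/l3.png

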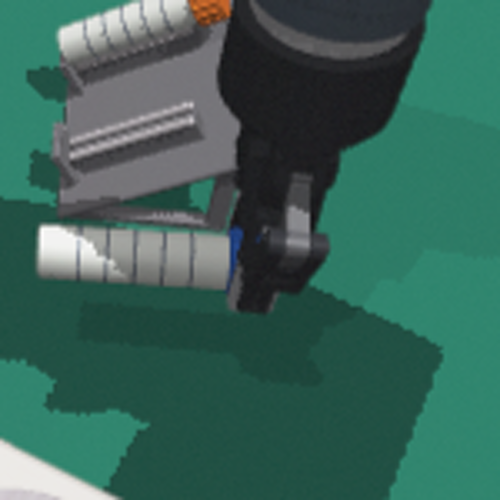

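The tube is still held horizontally by its cap (crop row 255, cols 40–235) and is just starting to tilt. I'll loosen slightly more.

drive_tool --targets "0 0 0 0; 0 0 0 0; 0 0 0 0; 0 0 0 0; 0 0 0 0; 0 0 0 0; 0 0 0 0; 0 0 0 0; 0 0 0 0; 0 0 0 0" --fingers 0.3965

```text
time_s: 16.3
tcp_pos: [0.4491, 0.0148, 0.1163]
orientation: [0.0, 0.992, 0.127, 0.0]
ft_force: [-0.2, 0.2, -0.5]
grip_width: 0.034
grasp_force: 2.0
```

```bash
python3 look.py; python3 go.py
```

```text
0.98 758 axis [-0.482 -0.165  0.861] elev 59.4 min/max [ 0.453 -0.     0.037] [0.518 0.042 0.142]
t 16.4 tcp [0.4491 0.0148 0.1163] yaw 14.54 zax [-0.  0. -1.] w 0.03385031600987751 gf 2.025456503033638 F [ 0.77 -0.05 -0.62]
```

drive_tool --targets "0 0 0 0; 0 0 0 0; 0 0 0 0; 0 0 0 0; 0 0 0 0; 0 0 0 0; 0 0 0 0; 0 0 0 0; 0 0 0 0; 0 0 0 0" --fingers 0.3967

```text
time_s: 17.4
tcp_pos: [0.4491, 0.0148, 0.1163]
orientation: [-0.0, 0.992, 0.127, -0.0]
ft_force: [0.0, -0.3, -0.7]
grip_width: 0.0338
grasp_force: 1.7
```

```bash
python3 look.py; python3 go.py
```

```text
0.67 753 axis [-0.483 -0.155  0.862] elev 59.5 min/max [0.454 0.005 0.035] [0.518 0.043 0.162]
t 17.5 tcp [0.4491 0.0148 0.1163] yaw 14.54 zax [-0. -0. -1.] w 0.034024706346438865 gf 1.718241199851036 F [0.59 0.03 0.07]
```

drive_tool --targets "0 0 0 0; 0 0 0 0; 0 0 0 0; 0 0 0 0; 0 0 0 0; 0 0 0 0; 0 0 0 0; 0 0 0 0; 0 0 0 0; 0 0 0 0" --fingers 0.397

```text
time_s: 18.5
tcp_pos: [0.4491, 0.0148, 0.1163]
orientation: [-0.0, 0.992, 0.127, -0.0]
ft_force: [-0.9, -0.1, -0.4]
grip_width: 0.0337
grasp_force: 1.3
```

```bash
python3 look.py; python3 go.py
```

```text
0.92 755 axis [-0.478 -0.147  0.866] elev 60.0 min/max [0.455 0.004 0.035] [0.518 0.044 0.163]
t 18.6 tcp [0.4492 0.0148 0.1163] yaw 14.55 zax [ 0. -0. -1.] w 0.03402114222186447 gf 1.278711799532175 F [ 0.64  0.24 -0.51]
```

The tube is now about 30° off vertical. I'll firm the grip, carry it over the cup, and let the cup wall push it the rest of the way upright.

drive_tool --targets "0 0 0 0; 0 0 -0.01 0; 0 0 -0.03 0; 0.003 -0.01 -0.05 0; 0.01 -0.035 -0.07 0; 0.019 -0.065 -0.085 0; 0.028 -0.1 -0.09 0; 0.037 -0.13 -0.09 0; 0.044 -0.155 -0.09 0; 0.048 -0.167 -0.09 0" --fingers 0.39

```text
time_s: 19.6
tcp_pos: [0.4535, 0.1903, 0.207]
orientation: [-0.0, 0.992, 0.127, 0.0]
ft_force: [-0.7, -0.9, -0.7]
grip_width: 0.0333
grasp_force: 10.4
```

```bash
python3 look.py pics/l4.png; python3 go.py .453 .189 .206
```

```text
0.78 1266 axis [-0.487 -0.142  0.862] elev 59.5 min/max [0.448 0.181 0.126] [0.523 0.22  0.274]
t 19.7 tcp [0.4536 0.1896 0.2066] yaw 14.67 zax [ 0.  0. -1.] w 0.03364930218259779 gf 10.369554609060287 F [ 0.96 -0.27 -0.17]
shift [-0.0008  0.0004  0.0006]
```

View pics/l4.png

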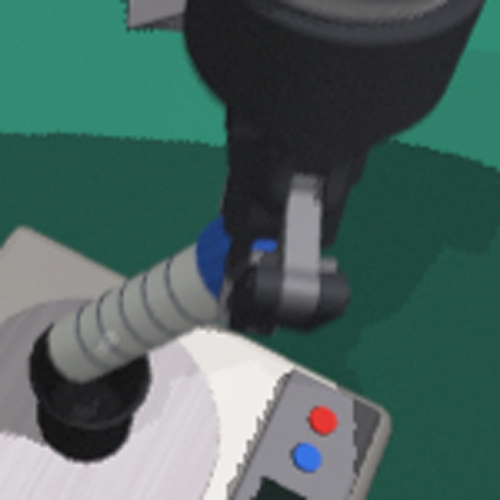

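The foot is directly above the cup mouth (crop foot 365, 75; cup mouth 385, 90). I'll lower it into the flare and push towards the lean side.

drive_tool --targets "0 0 0.006 0; 0 0 0.014 0; 0 0 0.022 0; 0 0 0.028 0; 0.003 0 0.03 0; 0.008 0 0.03 0; 0.013 0 0.03 0; 0.018 0 0.03 0; 0.022 0 0.03 0; 0.025 0 0.03 0" --fingers 0.394

```text
time_s: 20.7
tcp_pos: [0.4779, 0.1947, 0.177]
orientation: [-0.0, 0.992, 0.127, 0.0]
ft_force: [-3.2, -0.8, 3.5]
grip_width: 0.0336
grasp_force: 6.7
```

```bash
python3 look.py; python3 go.py .5038 .2023 .176
```

```text
0.7 723 axis [-0.408 -0.082  0.909] elev 65.4 min/max [0.452 0.177 0.068] [0.523 0.245 0.269]
t 20.8 tcp [0.4783 0.1948 0.1765] yaw 14.54 zax [ 0.  0. -1.] w 0.03378170749504339 gf 6.556639149785042 F [-1.34 -0.33  1.91]
shift [ 0.0266 -0.0008  0.0006]
```

drive_tool --targets "0.004 0 0 0; 0.008 0 0 0; 0.012 0 0 0; 0.016 0 0 0; 0.02 0 0 0; 0.024 0 0 0; 0.027 0 0 0; 0.027 0 0 0; 0.027 0 0 0; 0.027 0 0 0" --fingers 0.394

```text
time_s: 21.8
tcp_pos: [0.5039, 0.2015, 0.1761]
orientation: [0.0, 0.992, 0.127, -0.0]
ft_force: [0.2, -0.5, 0.2]
grip_width: 0.0343
grasp_force: 1.1
```

```bash
python3 look.py pics/l5.png; python3 go.py .5038 .2023 .153
```

```text
0.61 581 axis [-0.269 -0.108  0.957] elev 73.1 min/max [0.473 0.183 0.066] [0.523 0.25  0.265]
0.3 642 axis [0.245 0.063 0.967] elev 75.3 min/max [0.479 0.182 0.065] [0.531 0.231 0.249]
t 21.9 tcp [0.5039 0.2015 0.1761] yaw 14.55 zax [-0. -0. -1.] w 0.03359973931174702 gf 1.087249182164669 F [ 0.06 -0.46  0.18]
shift [ 0.0001 -0.0008  0.0231]
```

View pics/l5.png

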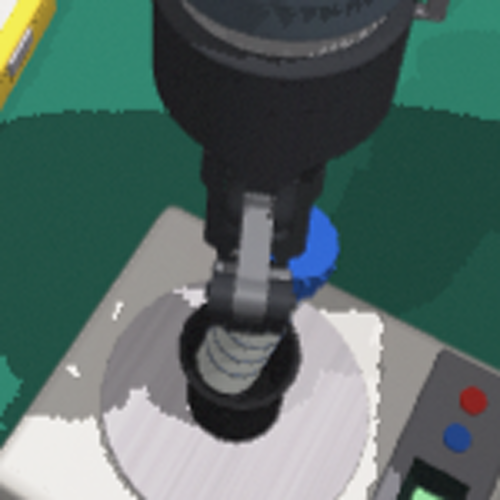

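The tube is in the cup but still leans. Its cap sits to the -x side of the pads (crop 245, 315), so it has slid a little. I'll measure its pose.

```bash
cat > pose.py <<'E'
from h import *
from scipy.optimize import least_squares
pts=[]
for cam in ("side","top"):
    rgb,d,V=cloud(cam); c=rgb.reshape(-1,3).astype(int); W=V.reshape(-1,3); cup=np.array([.5038,.2023])
    near=(np.hypot(*(W[:,:2]-cup).T)<.07)&(W[:,2]>.085)
    bl=near&(c[:,2]>c[:,0]+50)&(c[:,2]>90)&(W[:,2]>.12); wh=near&(c.min(1)>110)&(np.ptp(c,axis=1)<45)&(np.hypot(*(W[:,:2]-cup).T)<.03)&(W[:,2]<.18)
    print(cam,"blue",bl.sum(),np.round(np.nanmean(W[bl],0),4) if bl.any() else '',"white",wh.sum(), np.round(np.percentile(W[bl],[3,97],axis=0),3).tolist() if bl.any() else '', np.round(np.percentile(W[wh],[3,97],axis=0),3).tolist() if wh.any() else '')
    pts+= [W[bl|wh]]
w=np.vstack(pts)
def res(p):
    f=p[:3]; u=np.array([p[3],p[4],1]);u/=np.linalg.norm(u); q=w-f;t=q@u; r=np.linalg.norm(q-np.outer(t,u),axis=1)
    cap=np.hypot(np.maximum(r-.017,0),np.maximum(abs(t-.105)-.01,0))-np.minimum(0,np.maximum(r-.017,abs(t-.105)-.01))*1
    return np.where(t<.095,np.minimum(abs(r-.014),.02),cap)
best=min((least_squares(res,[.5038+dx,.2023,z,tx,0],loss="soft_l1",f_scale=.002) for dx in(-.005,.005) for z in(.068,.08,.095) for tx in(-.35,-.1)),key=lambda o:o.cost)
p=best.x; print("foot",np.round(p[:3],4),"tilt",np.round(p[3:],3),round(np.degrees(np.arctan(np.hypot(*p[3:]))),1),"rms",np.sqrt(np.mean(res(p)**2)))
E
python3 pose.py
```

```text
side blue 259 [0.4807 0.2025 0.2159] white 229 [[0.474, 0.184, 0.196], [0.487, 0.225, 0.265]] [[0.483, 0.203, 0.099], [0.518, 0.216, 0.155]]
top blue 88 [0.4815 0.1875 0.2153] white 5 [[0.472, 0.172, 0.203], [0.492, 0.199, 0.31]] [[0.477, 0.189, 0.11], [0.48, 0.203, 0.114]]
foot [0.4542 0.1922 0.432 ] tilt [-0.162 -0.027] 9.3 rms 0.004392219078215729
```

drive_tool --targets "0 0 0 0; 0.003 0 0 0; 0.006 0 0.001 0; 0.009 0 0.003 0; 0.012 0 0.005 0; 0.012 0 0.007 0; 0.012 0 0.009 0; 0.012 0 0.011 0; 0.012 0 0.013 0; 0.012 0 0.015 0" --fingers 0.392

```text
time_s: 23.0
tcp_pos: [0.5155, 0.2046, 0.1612]
orientation: [-0.0, 0.992, 0.127, 0.0]
ft_force: [-0.3, 0.4, -0.3]
grip_width: 0.0334
grasp_force: 0.0
```

```bash
python3 look.py pics/l6.png; python3 go.py .5038 .2023 .153; python3 pose.py
```

```text
0.66 1509 axis [-0.561 -0.162  0.811] elev 54.2 min/max [0.436 0.175 0.066] [0.521 0.216 0.197]
t 23.1 tcp [0.5154 0.2045 0.161 ] yaw 14.55 zax [-0. -0. -1.] w 0.03346895462336929 gf 0.0 F [-0.17  0.49  0.09]
shift [-0.0118 -0.0008  0.008 ]
side blue 690 [0.4538 0.1968 0.1898] white 525 [[0.438, 0.179, 0.177], [0.47, 0.21, 0.195]] [[0.475, 0.193, 0.099], [0.518, 0.215, 0.167]]
top blue 311 [0.4515 0.192  0.1872] white 58 [[0.436, 0.178, 0.179], [0.468, 0.207, 0.195]] [[0.475, 0.193, 0.119], [0.5, 0.214, 0.167]]
foot [0.3373 0.1769 0.3651] tilt [-0.632 -0.091] 32.5 rms 0.0035483733123521403
```

View pics/l6.png

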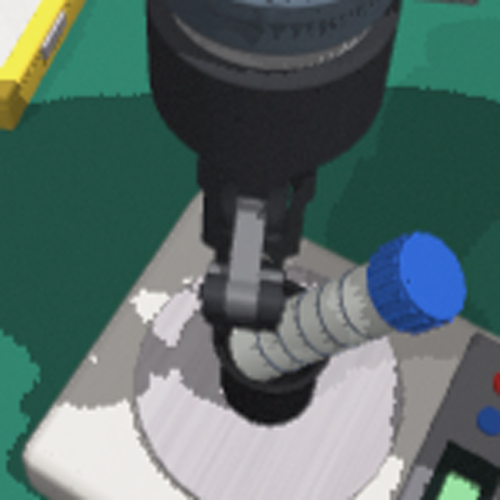

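The tube slipped out of the light grip. It now leans stably in the cup at about 33°, foot inside and cap towards -x (crop 285, 415). I'll fit its pose properly, then re-grip it firmly on the body.

```bash
cat > pose.py <<'E'
import sys
from h import *
from scipy.optimize import least_squares
B=[];Wh=[]; cup=np.array([.5038,.2023])
for cam in ("side","top"):
    rgb,d,V=cloud(cam); c=rgb.reshape(-1,3).astype(int); W=V.reshape(-1,3)
    m=np.zeros(len(W),bool)
    for q in vision.masks_of(cam,"tube_blue")[:2]: m|=q["region"].ravel()
    near=m&(np.hypot(*(W[:,:2]-cup).T)<.11)&(W[:,2]>.09)&(W[:,2]<.22)
    bl=near&(c[:,2]>c[:,0]+40); wh=near&~bl&(np.ptp(c,axis=1)<50)&(c.min(1)>75)
    B.append(W[bl]);Wh.append(W[wh]); print(cam,bl.sum(),wh.sum())
B=np.vstack(B);Wh=np.vstack(Wh)
def tr(p,w):
    u=np.array([p[3],p[4],1]);u/=np.linalg.norm(u); q=w-p[:3];t=q@u; return t,np.linalg.norm(q-np.outer(t,u),axis=1)
def res(p):
    t,r=tr(p,Wh); a=abs(r-.014)+np.maximum(0,t-.095)+np.maximum(0,-t)
    t,r=tr(p,B); x=r-.017;y=abs(t-.105)-.01
    b=np.hypot(np.maximum(x,0),np.maximum(y,0))+np.minimum(0,np.maximum(x,y))
    return np.r_[a,b]
tx=float(sys.argv[1])
o=min((least_squares(res,[.5038+dx,.2023,z,tx,tx/4],loss="soft_l1",f_scale=.002) for dx in(0,.008) for z in(.068,.08,.095)),key=lambda o:o.cost)
p=o.x;u=np.r_[p[3:],1];u/=np.linalg.norm(u)
print("foot",np.round(p[:3],4),"u",np.round(u,3),"tilt",round(np.degrees(np.arccos(u[2])),1),"yaw",round(np.degrees(np.arctan2(-u[1],-u[0])),1),"rms",np.sqrt(np.mean(res(p)**2)))
for s in(.07,.08,.105): print(s,np.round(p[:3]+s*u,4))
E
python3 pose.py -.6
```

```text
side 672 815
top 317 260
foot [0.5108 0.2026 0.0913] u [-0.551 -0.094  0.829] tilt 34.0 yaw 9.7 rms 0.0013176214496359387
0.07 [0.4722 0.196  0.1494]
0.08 [0.4667 0.195  0.1577]
0.105 [0.453  0.1927 0.1784]
```

drive_tool --targets "0 0 0 0; 0 0 0 0; 0 0 0 2; -0.008 -0.001 0 4.9; -0.018 -0.001 0 4.9; -0.028 -0.002 0.004 4.9; -0.038 -0.003 0.01 4.9; -0.047 -0.003 0.017 4.9; -0.047 -0.003 0.023 4.9; -0.047 -0.003 0.025 4.9" --fingers 0.6

```text
time_s: 24.4
tcp_pos: [0.4719, 0.1797, 0.1358]
orientation: [-0.006, 0.995, 0.095, -0.001]
ft_force: [0.8, 0.3, -0.4]
grip_width: 0.051
grasp_force: 0.0
```

drive_tool --targets "0 0 0 0; 0 0 0 0; 0 0 0 0; 0 0 0 0; 0 0 0 0; 0 0 0 0; 0 0 0 0; 0 0 0 0; 0 0 0 0; 0 0 0 0" --fingers 0.315

```text
time_s: 25.4
tcp_pos: [0.4724, 0.1798, 0.1363]
orientation: [-0.006, 0.995, 0.095, -0.001]
ft_force: [-1.1, 0.1, -0.9]
grip_width: 0.0266
grasp_force: 0.0
```

```bash
python3 go.py; python3 pose.py -.6
```

```text
t 25.4 tcp [0.4724 0.1798 0.1363] yaw 10.95 zax [-0.003  0.012 -1.   ] w 0.02664083405951205 gf 0.007178944651968777 F [-1.11  0.12 -0.88]
side 0 648
top 1 124
foot [0.4335 0.178  0.0762] u [0.666 0.025 0.746] tilt 41.8 yaw -177.8 rms 0.004571831283508225
0.07 [0.4801 0.1798 0.1284]
0.08 [0.4867 0.1801 0.1358]
0.105 [0.5034 0.1807 0.1545]
```

```bash
python3 look.py pics/l7.png; python3 -c "
from h import *
s=sensors.read_state();print(np.round(s['qpos'],3),s['time_s'])
for cam in('side','top'):
  rgb,d,W=cloud(cam)
  for q in vision.masks_of(cam,'tube_blue')[:2]:
    w=W[q['region']];print(cam,round(q['conf'],2),np.round(q['location']),np.round(np.nanmedian(w,0),3))"
```

```text
0.67 1134 axis [0.645 0.102 0.758] elev 49.2 min/max [0.406 0.119 0.049] [0.518 0.242 0.233]
[ 0.19   0.231 -0.266  1.074  0.013  3.141] 25.7
side 0.58 [306. 324.] [0.445 0.188 0.101]
```

View pics/l7.png

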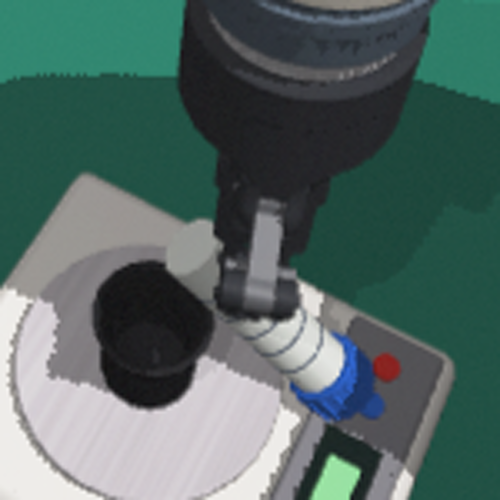

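Joint 6 ran into its end stop, which pushed the fingers into the tube and knocked it out. It now lies against the cup with its foot up (crop 250, 195) and its cap down by the display (385, 335). I'll fit that pose.

```bash
cat > pose2.py <<'E'
import sys
from h import *
from scipy.optimize import least_squares
f0=np.array(sys.argv[1:4],float); c0=np.array(sys.argv[4:7],float)
B=[];Wh=[]
for cam in ("side","top"):
    rgb,d,V=cloud(cam); c=rgb.reshape(-1,3).astype(int); W=V.reshape(-1,3)
    m=np.zeros(len(W),bool)
    for q in vision.masks_of(cam,"tube_blue")[:1]: m|=cv2.dilate(q["region"].astype(np.uint8),np.ones((9,9))).astype(bool).ravel()
    u=(c0-f0)/np.linalg.norm(c0-f0); q=W-f0; t=q@u; r=np.linalg.norm(q-np.outer(t,u),axis=1)
    near=m&(r<.035)&(t>-.03)&(t<.145)
    bl=near&(c[:,2]>c[:,0]+40); wh=near&~bl&(np.ptp(c,axis=1)<50)&(c.min(1)>75)&(r<.025)
    B.append(W[bl]);Wh.append(W[wh]); print(cam,bl.sum(),wh.sum())
B=np.vstack(B);Wh=np.vstack(Wh)
def tr(p,w):
    u=p[3:]/np.linalg.norm(p[3:]); q=w-p[:3];t=q@u; return t,np.linalg.norm(q-np.outer(t,u),axis=1)
def res(p):
    t,r=tr(p,Wh); x=r-.014;y=abs(t-.0475)-.0475; a=np.hypot(np.maximum(x,0),np.maximum(y,0))+np.minimum(0,np.maximum(x,y))
    t,r=tr(p,B); x=r-.017;y=abs(t-.105)-.01
    b=np.hypot(np.maximum(x,0),np.maximum(y,0))+np.minimum(0,np.maximum(x,y))
    return np.r_[a,b,(np.linalg.norm(p[3:])-1)*.01]
o=least_squares(res,np.r_[f0,u],loss="soft_l1",f_scale=.002)
p=o.x;u=p[3:]/np.linalg.norm(p[3:])
print("foot",np.round(p[:3],4),"u",np.round(u,3),"elev",round(np.degrees(np.arcsin(u[2])),1),"yaw",round(np.degrees(np.arctan2(-u[1],-u[0])),1),"rms",np.sqrt(np.mean(res(p)**2)))
for s in(.08,.1,.105): print(s,np.round(p[:3]+s*u,4))
E
python3 pose2.py .49 .195 .14 .415 .183 .07; python3 go.py
```

```text
side 332 854
top 164 185
foot [0.4963 0.1812 0.1441] u [-0.682 -0.037 -0.73 ] elev -46.9 yaw 3.1 rms 0.006205515209779329
0.08 [0.4417 0.1783 0.0857]
0.1 [0.4281 0.1776 0.0711]
0.105 [0.4247 0.1774 0.0675]
t 26.1 tcp [0.4724 0.1798 0.1363] yaw 10.94 zax [-0.003  0.012 -1.   ] w 0.027188623974292062 gf 0.007768510258756578 F [ 0.72  0.09 -0.84]
```

drive_tool --targets "0 0 -0.02 0; 0 0 -0.05 -1; 0 0 -0.07 -3; 0 0 -0.08 -4; -0.01 0 -0.08 -4; -0.02 0 -0.08 -4; -0.025 0 -0.08 -4; -0.03 0 -0.08 -4; -0.03 0 -0.08 -4; -0.03 0 -0.08 -4" --fingers 0.75

```text
time_s: 27.1
tcp_pos: [0.4431, 0.1731, 0.2161]
orientation: [-0.006, 0.991, 0.13, -0.0]
ft_force: [-0.5, -0.8, -0.3]
grip_width: 0.0641
grasp_force: 0.0
```

```bash
python3 look.py pics/l8.png; python3 pose2.py .49 .19 .14 .42 .183 .065; python3 go.py .4417 .1783 .068
```

```text
side 0 0
top 0 0
foot [0.49 0.19 0.14] u [-0.681 -0.068 -0.729] elev -46.8 yaw 5.7 rms 0.0
0.08 [0.4355 0.1846 0.0817]
0.1 [0.4219 0.1832 0.0671]
0.105 [0.4185 0.1829 0.0634]
t 27.4 tcp [0.4433 0.1731 0.2162] yaw 14.94 zax [-0.003  0.012 -1.   ] w 0.06384291776088041 gf 0.0 F [ 0.1  -0.48  0.3 ]
shift [-0.0003 -0.0036  0.1482]
```

View pics/l8.png

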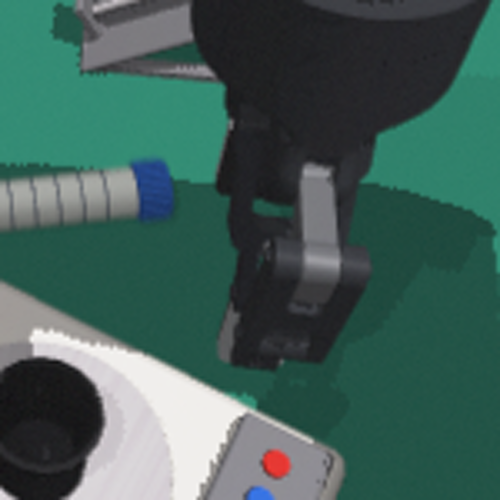

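The tube has rolled off the balance onto the open bench and lies flat, cap towards the robot side (crop 190, 155). I'll locate it there.

```bash
python3 find.py; python3 find.py; python3 go.py .45 .05 .006; python3 -c "
from h import *
print(np.round(sensors.read_state()['qpos'],3))"
```

```text
foot [0.6184 0.0111] dir deg -145.74 rms 0.0012999128579641596 blue 166
0.08 [ 0.5523 -0.034 ]
0.105 [ 0.5316 -0.048 ]
foot [0.6236 0.0041] dir deg -144.62 rms 0.0013071735504349244 blue 149
0.08 [ 0.5584 -0.0423]
0.105 [ 0.538  -0.0567]
t 27.6 tcp [0.4432 0.1731 0.2162] yaw 14.94 zax [-0.003  0.012 -1.   ] w 0.06382338265840815 gf 0.0 F [ 0.4  -0.69  0.39]
shift [-0.0253  0.1233  0.2087]
[ 0.188  0.137 -0.175  1.26   0.013  3.069]
```

drive_tool --targets "0.005 0.015 0 -2; 0.01 0.04 0 -6; 0.015 0.07 0.01 -10; 0.02 0.1 0.02 -14; 0.025 0.13 0.03 -18; 0.03 0.16 0.04 -20; 0.034 0.185 0.05 -20; 0.034 0.2 0.06 -20; 0.034 0.209 0.06 -20; 0.034 0.209 0.06 -20" --fingers 0.75

```text
time_s: 28.6
tcp_pos: [0.5297, -0.0198, 0.1536]
orientation: [-0.006, 0.954, 0.3, 0.0]
ft_force: [-0.8, -0.6, 0.2]
grip_width: 0.0643
grasp_force: 0.0
```

```bash
python3 find.py; python3 find.py; python3 go.py; python3 -c "
from h import *
rgb,d,W=cloud('top')
for q in vision.masks_of('top','reagent')[:1]: print(np.round(np.nanmedian(W[q['region']],0),3))"
```

```text
foot [ 0.6315 -0.0072] dir deg -142.57 rms 0.0014597087560285753 blue 157
0.08 [ 0.568  -0.0558]
0.105 [ 0.5482 -0.071 ]
foot [ 0.6315 -0.0072] dir deg -142.66 rms 0.0013545060444727114 blue 154
0.08 [ 0.5679 -0.0558]
0.105 [ 0.548  -0.0709]
t 28.8 tcp [ 0.5297 -0.0184  0.1543] yaw 35.0 zax [-0.002  0.012 -1.   ] w 0.06415305159756549 gf 0.0 F [-0.36 -0.52  0.72]
[ 0.735 -0.146  0.101]
```

The tube has come to rest touching the rest's side. The cap isn't graspable there, but the body at s≈75 mm is. I'll grip there, drag it clear, then re-grip the cap.

drive_tool --targets "0.006 0.02 0.005 -1; 0.012 0.042 0.02 -2.4; 0.015 0.054 0.045 -2.4; 0.015 0.054 0.07 -2.4; 0.015 0.054 0.095 -2.4; 0.015 0.054 0.115 -2.4; 0.015 0.054 0.13 -2.4; 0.015 0.054 0.14 -2.4; 0.015 0.054 0.146 -2.4; 0.015 0.054 0.147 -2.4" --fingers 0.5

```text
time_s: 29.9
tcp_pos: [0.5725, -0.0529, 0.0059]
orientation: [-0.006, 0.947, 0.32, 0.001]
ft_force: [0.6, 1.0, -0.0]
grip_width: 0.0429
grasp_force: 0.0
```

drive_tool --targets "0 0 0 0; 0 0 0 0; 0 0 0 0; 0 0 0 0; 0 -0.003 -0.002 0; -0.005 -0.01 -0.003 0; -0.015 -0.025 -0.003 0; -0.025 -0.04 -0.003 0; -0.032 -0.05 -0.003 0; -0.035 -0.055 -0.003 0" --fingers 0.315

```text
time_s: 30.9
tcp_pos: [0.5101, -0.0303, 0.0098]
orientation: [-0.006, 0.947, 0.32, 0.001]
ft_force: [-0.1, 0.7, -0.3]
grip_width: 0.0269
grasp_force: 17.5
```

```bash
python3 find.py; python3 go.py
```

```text
t 31.0 tcp [ 0.511  -0.0305  0.0098] yaw 37.36 zax [-0.002  0.012 -1.   ] w 0.027200214298517808 gf 17.454998195171356 F [ 0.76  0.57 -0.06]find.py:5: RuntimeWarning: Mean of empty slice.
  blue=(c[:,2]>c[:,0]+40); b=w[blue].mean(0); o=w[~blue].mean(0); d=b-o
  ret = um.true_divide(
Traceback (most recent call last):
  File "find.py", line 9, in <module>
    a=np.arctan2(d[1],d[0]); p=least_squares(res,[*(b[:2]-.1*d[:2]/np.linalg.norm(d[:2])),a],loss="soft_l1",f_scale=.002).x
                               ~~~~~~~~~~~~~^^^^^^^^^^^^^^^^^^^^^^^^^^^^^^^^^^^^^^^^^^^^^^^^^^^^^^^^^^^^^^^^^^^^^^^^^^^^^
ValueError: Initial guess is outside of provided bounds
```

drive_tool --targets "0 0 0.002 0; 0 0 0.003 0; 0 0 0.003 0; 0 0 0.003 0; -0.004 0 0.003 0; -0.012 0 0.003 0; -0.02 0 0.003 0; -0.027 0 0.003 0; -0.03 0 0.003 0; -0.03 0 0.003 0" --fingers 0.53

```text
time_s: 32.0
tcp_pos: [0.4872, -0.0493, 0.0066]
orientation: [-0.006, 0.947, 0.32, 0.001]
ft_force: [0.3, -0.2, 0.8]
grip_width: 0.0453
grasp_force: 0.0
```

```bash
python3 find.py 2>&1 | tail -3; python3 go.py
```

```text
foot [0.5717 0.0133] dir deg -142.68 rms 0.0013626052524220618 blue 89
0.08 [ 0.5081 -0.0352]
0.105 [ 0.4882 -0.0504]
t 32.1 tcp [ 0.4877 -0.049   0.0065] yaw 37.33 zax [-0.002  0.012 -1.   ] w 0.045267336321328656 gf 0.0 F [ 0.19 -0.42 -0.29]
```

drive_tool --targets "0 0 0 0; 0 0 0 0; 0 0 0 0; 0 0 -0.005 0; 0 0 -0.02 0; 0 0 -0.04 0; 0 0 -0.065 0; 0 0 -0.09 0; 0 0 -0.11 0; 0 0 -0.115 0" --fingers 0.385

```text
time_s: 33.1
tcp_pos: [0.4888, -0.0505, 0.1236]
orientation: [-0.005, 0.947, 0.32, 0.002]
ft_force: [0.7, 0.2, -0.7]
grip_width: 0.0336
grasp_force: 17.8
```

drive_tool --targets "0 0 0 0; 0 0 0 0; 0 0 0 0; 0 0 0 0; 0 0 0 0; 0 0 0 0; 0 0 0 0; 0 0 0 0; 0 0 0 0; 0 0 0 0" --fingers 0.3968

```text
time_s: 34.1
tcp_pos: [0.4879, -0.0503, 0.1214]
orientation: [-0.006, 0.947, 0.32, 0.001]
ft_force: [0.4, 0.9, -0.6]
grip_width: 0.0341
grasp_force: 1.4
```

```bash
python3 look.py; python3 go.py
```

```text
0.86 582 axis [0.22  0.043 0.974] elev 77.0 min/max [ 0.462 -0.132  0.023] [ 0.517 -0.032  0.14 ]
t 34.2 tcp [ 0.4879 -0.0503  0.1214] yaw 37.35 zax [-0.002  0.012 -1.   ] w 0.03383061016740009 gf 1.3729216530919075 F [ 0.1  -0.02  0.24]
```

Nearly vertical now. I'll firm the grip and carry the tube over the cup.

drive_tool --targets "0 0 0 0; 0 0 -0.01 0; 0.008 -0.01 -0.035 0; 0.025 -0.029 -0.06 0; 0.05 -0.057 -0.08 0; 0.08 -0.092 -0.094 0; 0.11 -0.126 -0.094 0; 0.138 -0.159 -0.094 0; 0.158 -0.182 -0.094 0; 0.166 -0.191 -0.094 0" --fingers 0.388

```text
time_s: 35.2
tcp_pos: [0.504, 0.2036, 0.2191]
orientation: [-0.006, 0.947, 0.321, 0.001]
ft_force: [0.0, 0.2, -0.2]
grip_width: 0.0333
grasp_force: 12.4
```

```bash
python3 pose2.py .49 .195 .125 .507 .204 .23; python3 go.py .5038 .2023 .215;  python3 look.py
```

```text
side 259 574
top 40 197
foot [0.4909 0.1935 0.1231] u [0.129 0.094 0.987] elev 80.8 yaw -144.0 rms 0.005986370386921105
0.08 [0.5012 0.201  0.2021]
0.1 [0.5038 0.2028 0.2218]
0.105 [0.5045 0.2033 0.2268]
t 35.4 tcp [0.5042 0.2005 0.2187] yaw 37.35 zax [-0.003  0.012 -1.   ] w 0.033032260383349416 gf 12.389983534812927 F [ 0.19  0.51 -0.84]
shift [ 0.0008 -0.0016  0.0037]
0.87 786 axis [0.261 0.067 0.963] elev 74.4 min/max [0.478 0.178 0.11 ] [0.523 0.227 0.285]
```

drive_tool --targets "0.007 0 0 0; 0.014 0 0.002 0; 0.014 0 0.008 0; 0.014 0 0.016 0; 0.013 0 0.023 0; 0.011 0 0.029 0; 0.009 0 0.034 0; 0.007 0 0.038 0; 0.005 0 0.042 0; 0.003 0 0.045 0" --fingers 0.388

```text
time_s: 36.5
tcp_pos: [0.5063, 0.2034, 0.1732]
orientation: [-0.006, 0.947, 0.32, 0.001]
ft_force: [1.0, 0.3, 0.1]
grip_width: 0.0334
grasp_force: 12.5
```

```bash
python3 go.py .5038 .2023 .163;  python3 look.py; python3 pose2.py .503 .201 .078 .505 .203 .18
```

```text
t 36.5 tcp [0.5063 0.2034 0.1732] yaw 37.35 zax [-0.002  0.012 -1.   ] w 0.0333722061006636 gf 12.540014684200287 F [0.97 0.32 0.1 ]
shift [-0.0027 -0.0005  0.0102]
0.93 629 axis [0.177 0.029 0.984] elev 79.7 min/max [0.488 0.189 0.066] [0.526 0.232 0.242]
side 220 413
top 21 91
foot [0.5012 0.1995 0.0755] u [0.059 0.038 0.998] elev 86.0 yaw -147.4 rms 0.006131327081582621
0.08 [0.506  0.2025 0.1553]
0.1 [0.5072 0.2033 0.1753]
0.105 [0.5075 0.2035 0.1802]
```

The tube is in the bore, about 4° off upright, with its foot roughly 8 mm above the floor. I'll lower it until it touches.

drive_tool --targets "-0.001 0 0.001 0; -0.002 0 0.003 0; -0.003 0 0.004 0; -0.003 0 0.006 0; -0.003 0 0.007 0; -0.003 0 0.009 0; -0.003 0 0.01 0; -0.003 0 0.011 0; -0.003 0 0.012 0; -0.003 0 0.013 0" --fingers 0.39

```text
time_s: 37.8
tcp_pos: [0.5056, 0.2022, 0.1632]
orientation: [-0.006, 0.947, 0.32, 0.004]
ft_force: [-1.9, -0.6, 23.5]
grip_width: 0.0336
grasp_force: 15.3
```

```bash
python3 go.py;python3 pose2.py .503 .201 .07 .505 .203 .17
```

```text
t 37.8 tcp [0.5056 0.2022 0.1632] yaw 37.35 zax [ 0.003  0.014 -1.   ] w 0.033550827751018794 gf 15.338156372308731 F [-1.89 -0.59 23.5 ]
side 219 361
top 0 0
foot [0.5014 0.1992 0.0679] u [0.052 0.03  0.998] elev 86.5 yaw -150.4 rms 0.005761015444313189
0.08 [0.5056 0.2016 0.1477]
0.1 [0.5067 0.2022 0.1677]
0.105 [0.507  0.2024 0.1727]
```

The foot is on the floor: 23 N contact force at TCP z = 0.163, as predicted. I'll release and retreat straight up.

drive_tool --targets "0 0 -0.002 0; 0 0 -0.002 0; 0 0 -0.002 0; 0 0 -0.002 0; 0 0 -0.01 0; 0 0 -0.025 0; 0 0 -0.05 0; 0 0 -0.08 0; 0 0 -0.11 0; 0 0 -0.13 0" --fingers 0.65

```text
time_s: 39.0
tcp_pos: [0.5046, 0.2002, 0.2931]
orientation: [-0.006, 0.947, 0.32, 0.002]
ft_force: [0.7, -0.4, 0.6]
grip_width: 0.0556
grasp_force: 0.0
```

```bash
python3 go.py; python3 pose2.py .503 .201 .068 .505 .203 .17
python3 - <<'E'
from h import *
for cam in("side","top"):
  rgb,d,W=cloud(cam)
  for n in["tube_orange","reagent","slide_box","beaker"]:
    for q in vision.masks_of(cam,n)[:1]: print(cam,n,round(q["conf"],2),np.round(np.nanmedian(W[q["region"]],0),3))
  c=rgb.astype(int); m=(c[...,2]>c[...,0]+40)&(np.hypot(W[...,0]-.504,W[...,1]-.202)<.05)&(W[...,2]>.14)&(W[...,2]<.2); w=W[m]
  if len(w): print(cam,"cap",len(w),np.round(np.percentile(w,[2,50,98],axis=0),3).tolist())
E
```

```text
t 39.0 tcp [0.5046 0.2002 0.2931] yaw 37.35 zax [-0.     0.013 -1.   ] w 0.05560718908573595 gf 0.0 F [ 0.75 -0.42  0.57]
side 643 419
top 305 46
foot [0.5008 0.1995 0.0668] u [0.011 0.005 1.   ] elev 89.3 yaw -156.9 rms 0.002874023749765162
0.08 [0.5017 0.1998 0.1468]
0.1 [0.5019 0.1999 0.1668]
0.105 [0.502  0.2    0.1718]
side reagent 0.79 [ 0.74  -0.134  0.083]
side slide_box 0.9 [0.738 0.046 0.035]
side beaker 0.91 [0.754 0.204 0.055]
side cap 644 [[0.485, 0.186, 0.166], [0.501, 0.205, 0.181], [0.517, 0.217, 0.183]]
top tube_orange 0.57 [ 0.558 -0.219  0.083]
top reagent 0.98 [ 0.735 -0.145  0.102]
top slide_box 0.87 [0.74  0.033 0.035]
top beaker 0.79 [0.757 0.213 0.044]
top cap 294 [[0.484, 0.185, 0.168], [0.499, 0.199, 0.181], [0.514, 0.216, 0.184]]
```

The tube stands upright with its foot at z = 0.067, under 5 mm from the cup's centre, and the orange tube and bystanders haven't moved. Handing in.

```bash
python3 -c "
from rig import ticket
print(ticket.job_done())"
```

```text
the job is handed in; nothing more can be done
None
```

The blue-capped tube stands upright in the cup with its foot on the floor. On the way it was knocked out of the cup once and had to be picked up again. The orange tube and bystanders measured where they started, and the job was handed in at about 39 s; no verdict came back.

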